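Refill the spice carousel

TASK

Refill the spice carousel. Lay every empty jar (those lying on their sides on the turntable) in the purple basket; slide the cover of the steel refill box aside along its runners until all four pockets are clear, take out every jar you find there and stand it upright on the turntable, and slide the cover fully shut again. At the end all the full jars, those already on the turntable included, stand upright on it.

Things in the scene. Friction and masses are not known exactly. Their poses are not given: they have to be found in the camera images.
- refill_box: Fixed open steel box with 2 x 2 jar pockets and two runners that carry its cover. Origin on the worktop under the middle of the pockets, z up, y along the runners. Outside 248 mm in x; y from -72 to +215 mm (the box proper ends at +70, beyond it only the two runners on legs). Highest part: the runners' lips, 122 mm up, inner edges at x = +-113 mm.
- cover: Loose flat steel cover plate, 237 x 138 x 4 mm, 0.3 kg, lying in the C-shaped runners with 1 to 3 mm play: it slides along the box's y and cannot be lifted out. Origin at the centre of its underside, 113 mm above the worktop, axes parallel to the box's. Shut: at y = 0 of the box (end stop there). All pockets clear: at y = +135 mm; the far stop is at about +142 mm.
- cover_handle (a point): Middle of the dark bow handle on the cover: a round bar 10 mm thick and 68 mm long lying along the cover's x, centre line 30 mm above the plate's upper face (147 mm above the worktop), with free space under and beside it.
- carousel: Spice carousel: an aluminium disc, 280 mm across, that turns freely (low friction) on a fixed black foot. Origin on the worktop under the spindle, z up; this frame does not turn with the disc. Jars stand on the disc's flat dark mat, 34 mm above the worktop; the rim at 135 to 141 mm from the spindle rises to 42 mm above the worktop.
- carousel_disc (a joint): Turn angle of the carousel's disc about its vertical spindle (rad, counter-clockwise from above); unlimited.
- basket: Small open purple plastic basket with lattice sides, 146 (x) x 206 (y) x 63 mm high outside, about 120 x 180 mm inside at the floor, floor 3 mm thick; loose, 0.12 kg. Origin at the centre of its underside, z up, y along its long side.
- fresh_1: Full spice jar standing upright in one of the refill box's pockets (hidden while the cover is closed); may be absent. Round, closed, 45 mm across at body and cap, 106 mm tall, 0.11 kg; the screw cap is the top 21 mm. Origin at the centre of its underside, z along its axis to the cap.
- fresh_2: Full spice jar standing upright in one of the refill box's pockets (hidden while the cover is closed); may be absent. Round, closed, 45 mm across at body and cap, 106 mm tall, 0.11 kg; the screw cap is the top 21 mm. Origin at the centre of its underside, z along its axis to the cap.
- fresh_3: Full spice jar standing upright in one of the refill box's pockets (hidden while the cover is closed); may be absent. Round, closed, 45 mm across at body and cap, 106 mm tall, 0.11 kg; the screw cap is the top 21 mm. Origin at the centre of its underside, z along its axis to the cap.
- fresh_4: Full spice jar standing upright in one of the refill box's pockets (hidden while the cover is closed); may be absent. Round, closed, 45 mm across at body and cap, 106 mm tall, 0.11 kg; the screw cap is the top 21 mm. Origin at the centre of its underside, z along its axis to the cap.
- empty_1: Empty spice jar lying on its side on the carousel; may be absent. Same kind of jar: 45 mm across, 106 mm long, can roll. Origin at the centre of its bottom, z along its axis to the cap.
- empty_1_mid (a point): Middle of that lying empty jar, on its axis, 53 mm from its bottom.
- empty_2: Empty spice jar lying on its side on the carousel; may be absent. Same kind of jar: 45 mm across, 106 mm long, can roll. Origin at the centre of its bottom, z along its axis to the cap.
- empty_2_mid (a point): Middle of that lying empty jar, on its axis, 53 mm from its bottom.
- standing_1: Jar that already stands upright on the carousel: white cap, 47 mm across, 98 mm tall, 0.11 kg. Origin at the centre of its underside, z along its axis.
- standing_2: Jar that already stands upright on the carousel: white cap, 47 mm across, 98 mm tall, 0.11 kg. Origin at the centre of its underside, z along its axis.
- pocket_1 (a point): Floor centre of the refill box's pocket on its -x, -y side, 3 mm above the worktop. The pocket is 110 mm (box x) by 64 mm (box y) inside; the box's outer walls rise 113 mm above the worktop, the 4 mm partitions between pockets only 65 mm. A jar stands within 5 mm of this point.
- pocket_2 (a point): Floor centre of the refill box's pocket on its -x, +y side, 3 mm above the worktop. The pocket is 110 mm (box x) by 64 mm (box y) inside; the box's outer walls rise 113 mm above the worktop, the 4 mm partitions between pockets only 65 mm. A jar stands within 5 mm of this point.
- pocket_3 (a point): Floor centre of the refill box's pocket on its +x, -y side, 3 mm above the worktop. The pocket is 110 mm (box x) by 64 mm (box y) inside; the box's outer walls rise 113 mm above the worktop, the 4 mm partitions between pockets only 65 mm. A jar stands within 5 mm of this point.
- pocket_4 (a point): Floor centre of the refill box's pocket on its +x, +y side, 3 mm above the worktop. The pocket is 110 mm (box x) by 64 mm (box y) inside; the box's outer walls rise 113 mm above the worktop, the 4 mm partitions between pockets only 65 mm. A jar stands within 5 mm of this point.
Not all that is in view belongs to the job. What is shaped like the empty_1 but pink or turquoise is not meant.

How it is judged:
On the way:
1. The cover has been slid aside so that all four pockets are clear (y of cover in the frame of refill_box above 0.128 m), for 0.2 s.
At the end, for the whole second after the job is handed in: All jars from the box and the two that stood there stand at rest on the disc, upright within 0.12 rad, centres within 128 mm of the spindle; every empty lies in the basket (middle inside its walls, below the rim), which stands flat; the cover is shut to within 8 mm (y of cover in the frame of refill_box between -0.008 and 0.008 m and z of cover in the frame of refill_box between 0.107 and 0.119 m and angle between the x axis of cover and the x axis of refill_box, either way round below 0.04 rad and angle between basket's own z axis and vertical below 0.1 rad and height (world z) of basket below 0.01 m and horizontal distance between each of fresh_1, fresh_2, fresh_3, fresh_4, standing_1, standing_2 and carousel below 0.128 m and z of fresh_1 in the frame of carousel between 0.029 and 0.042 m and angle between each of fresh_1, fresh_2, fresh_3, fresh_4, standing_1, standing_2's own z axis and vertical below 0.12 rad and linear speed of each of fresh_1, fresh_2, fresh_3, fresh_4, standing_1, standing_2 below 0.03 m/s and z of fresh_2 in the frame of carousel between 0.029 and 0.042 m and z of fresh_3 in the frame of carousel between 0.029 and 0.042 m and z of fresh_4 in the frame of carousel between 0.029 and 0.042 m and z of standing_1 in the frame of carousel between 0.029 and 0.042 m and z of standing_2 in the frame of carousel between 0.029 and 0.042 m and x of empty_1_mid in the frame of basket between -0.065 and 0.065 m and y of empty_1_mid in the frame of basket between -0.095 and 0.095 m and z of each of empty_1_mid, empty_2_mid in the frame of basket below 0.062 m and x of empty_2_mid in the frame of basket between -0.065 and 0.065 m and y of empty_2_mid in the frame of basket between -0.095 and 0.095 m); the robot touches nothing.
Of fresh_1, fresh_2, fresh_3, fresh_4 only 2 to 4 are there at a start; the rules pass over those that are not, and their reading is None.
Of empty_1, empty_2 only 1 to 2 are there at a start; the rules pass over those that are not, and their reading is None.
At some moment in a run one of basket may be knocked a few centimetres aside while the robot is not near it.
It also fails if it takes over 210 s, if anything falls off the work surface, if the arm or the gripper's body presses on something with over 40 N, if the wrist force passes 120 N, or if a joint passes its speed limit or range.

ROBOT

A 7-joint arm with a two-finger parallel gripper is mounted at the origin on the work surface; the furniture and walls round the work are solid. World frame = base frame: x ahead of the robot, y to its left, z up, the work surface at z = 0. Lengths are in m, angles in rad, forces in N, time in s.
With the tool pointing down it reaches from about 0.4 to 0.875 m from the base axis. Payload 4.4 kg.
Tool frame: the origin (TCP) lies midway between the tips of the shut fingers; the grasp point (between the pads) lies 19 mm behind it; z points along the fingers, y is the direction in which the jaws open and shut (so a half turn about z gives the same grasp; the last joint's range is limited). The gripper opens to 85 mm and grips with 20 to 120 N. Pads are 22 mm wide; open, the fingers measure 114 mm over their backs; the gripper's body (76 mm by 85 mm) begins 54 mm behind the grasp point. The pads swing forward as they close: fully open they stand 13 mm farther back than shut.
Start: joints at [1.268, 0.628, 0.038, 1.517, -0.027, 0.996, -0.02], TCP at [0.153, -0.632, 0.231] pointing down, gripper open.
Joint ranges: [-3.06, 3.06], [-0.37, 2.12], [-1.25, 1.32], [0.18, 2.47], [-1.1, 4.24], [0.23, 1.98], [-2.94, 2.94]. Speed limits (rad/s): [2.57, 2.57, 3.14, 3.14, 3.14, 3.14, 3.14].

INTERFACE

Orientations are given as a unit quaternion [x, y, z, w].
In Python, from station import manip gives the robot as it stands. The module is installed in compiled form; this text tells all that it offers. Calls block until the motion is done:
- manip.move_pose(position, orientation): joint-space move of the TCP to a pose.
- manip.movel(position, rot=None, rate=0.15): straight line of the TCP; rot=None keeps the orientation; rate is the mean speed in m/s.
- manip.goto_joints(angles): joint-space move.
- manip.move_gripper(opening, squeeze=None): finger opening in m; squeeze is the grip in N (None keeps the last); returns when the fingers have stopped.
- manip.pause(seconds).
- manip.inverse_kinematics(position, orientation): joint angles nearest the present ones, or None.
- manip.get_obs(): the state.
- manip.capture(name): name is "scene" or "side" or "wrist"; returns a dict with "pixels" (384x512x3 uint8, red, green, blue), "fx", "fy", "cx", "cy" (pixels), "D" ([k1, k2, p1, p2, k3] as OpenCV has them; the pictures are not rectified), "extrinsics" (4x4, takes a point from world to camera coordinates). Camera axes: x right, y down, z forward; pixel columns grow to the right and rows downward; lengths in m; the calibration is good to about 2 mm. A picture is of the moment at which its call begins. There is no depth.
A pose or a line that the arm cannot do raises manip.Unreachable and nothing moves.
- manip.job_done(): hands the job in, once; it reports no verdict.
The state is a dict: "time_s": time; "joint_positions": joint angles; "joint_vel": joint speeds; "effort": joint torques, N m; "tcp_pos": TCP position; "eef_rot": TCP orientation; "force": force on the tool from outside, world axes, zero at the start; "wrist_torque": the same for the moment, N m; "grip_width": finger opening in m.
Only numpy, scipy, OpenCV 4.12 (cv2) and the standard library are available. Lean on these libraries where they do the work, as an engineer would, in place of code of your own. Each camera call takes 0.05 s, during which the arm holds its last target.

## Working session

There is one attempt and no reset: what is moved stays moved. The work goes in short steps, each a Python script; the robot and the scene stay as the last script left them, time stands still between calls to the robot, and variables do not carry over. Pictures are saved under pics/ and viewed, and the job is handed in when it is done.

```bash
mkdir -p pics; ls; python3 - <<'E'
from station import manip
import cv2
o=manip.get_obs(); print(o)
for n in ["scene","side","wrist"]:
    c=manip.capture(n); cv2.imwrite(f"pics/{n}0.png",cv2.cvtColor(c["pixels"],cv2.COLOR_RGB2BGR))
    print(n,c["fx"],c["fy"],c["cx"],c["cy"],c["D"]); print(c["extrinsics"])
E
```

```text
pics
{'time_s': 0.0, 'joint_positions': array([ 1.26821873,  0.62933438,  0.03843981,  1.51838654, -0.02698732,
        0.99627257, -0.01999064]), 'joint_vel': array([ 0.00018914, -0.00214659,  0.00017571, -0.00026367, -0.00112803,
        0.00049127,  0.00013819]), 'effort': array([-5.15023148e-04, -5.63412130e+01,  1.22610569e+00, -1.93450302e+01,
        1.09982575e-02,  1.05996570e-02,  6.32201193e-06]), 'tcp_pos': array([ 0.15235016, -0.63125017,  0.23039073]), 'eef_rot': array([ 9.92998750e-01,  1.18121111e-01, -1.27997383e-04, -9.32686650e-04]), 'force': array([ 0.14305087,  0.53249538, -0.67664371]), 'wrist_torque': array([ 0.00232129, -0.02438008,  0.01680278]), 'grip_width': 0.08542960561293787}
scene 403.30289259643496 403.30289259643496 255.59896188210402 183.4595615179138 [0.00462229 0.         0.         0.         0.        ]
[[ 0.89201842  0.45161522  0.01862358 -0.31825608]
 [ 0.34066406 -0.64464835 -0.68438038 -0.18473362]
 [-0.29707094  0.61682429 -0.72888727  1.66498349]
 [ 0.          0.          0.          1.        ]]
side 463.44941388333933 463.44941388333933 253.87578370172147 191.42179464528414 [-0.10187433  0.          0.          0.          0.        ]
[[ 0.70273564  0.71143693  0.00448562 -0.20167386]
 [ 0.6287814  -0.61811652 -0.47176893 -0.30118625]
 [-0.3328612   0.33434931 -0.88171081  1.85934285]
 [ 0.          0.          0.          1.        ]]
wrist 336.9172617699172 336.9172617699172 253.77160890419833 191.37854636925815 [-0.08106007  0.          0.          0.          0.        ]
[[ 0.23668552 -0.97158236 -0.00277055 -0.64812291]
 [-0.91863963 -0.22471491  0.32496837 -0.04256177]
 [-0.31635612 -0.07437017 -0.94572083  0.38036796]
 [ 0.          0.          0.          1.        ]]
```

View pics/scene0.png

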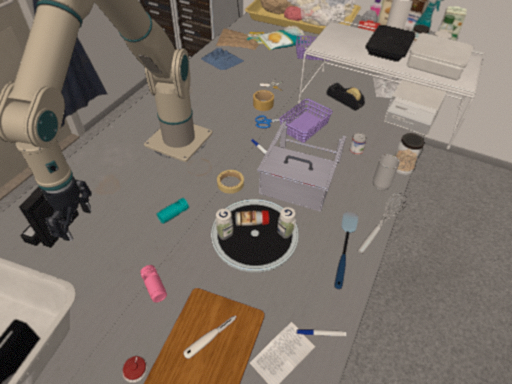

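View pics/side0.png

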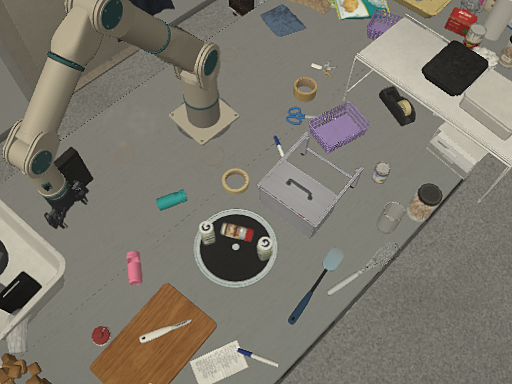

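View pics/wrist0.png

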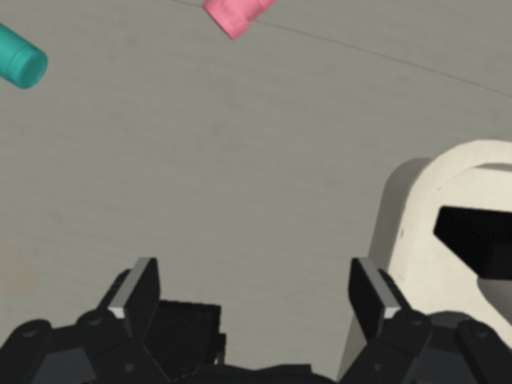

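```bash
cat > h.py <<'E'
from station import manip
import numpy as np, cv2
from scipy.optimize import least_squares
from scipy.spatial.transform import Rotation as R
def cap(n,fn=None):
    c=manip.capture(n)
    if fn: cv2.imwrite(f"pics/{fn}.png",cv2.cvtColor(c["pixels"],cv2.COLOR_RGB2BGR))
    c["K"]=np.array([[c["fx"],0,c["cx"]],[0,c["fy"],c["cy"]],[0,0,1.]])
    return c
def proj(c,P):
    E=np.array(c["extrinsics"]); rv,_=cv2.Rodrigues(E[:3,:3])
    return cv2.projectPoints(np.atleast_2d(np.float64(P)),rv,E[:3,3],c["K"],np.array(c["D"]))[0][:,0]
def pix(c,uv,z):
    E=np.array(c["extrinsics"]); n=cv2.undistortPoints(np.float64(np.atleast_2d(uv))[:,None],c["K"],np.array(c["D"]))[:,0]
    d=np.c_[n,np.ones(len(n))]@E[:3,:3]; o=-E[:3,:3].T@E[:3,3]
    return o+d*((z-o[2])/d[:,2])[:,None]
def crop(c,x0,y0,w,h,s,fn,marks=()):
    im=cv2.cvtColor(c["pixels"],cv2.COLOR_RGB2BGR)[y0:y0+h,x0:x0+w]
    im=cv2.resize(im,None,fx=s,fy=s,interpolation=cv2.INTER_CUBIC)
    for i in range(0,w,20):
        cv2.putText(im,str(x0+i),(i*s,8),0,.3,(0,255,255),1); cv2.line(im,(i*s,9),(i*s,14),(0,255,255),1)
    for i in range(0,h,20):
        cv2.putText(im,str(y0+i),(0,i*s+4),0,.3,(0,255,255),1)
    for m in marks:
        cv2.circle(im,(int((m[0]-x0+.5)*s),int((m[1]-y0+.5)*s)),3,(0,255,0),1)
    cv2.imwrite(f"pics/{fn}.png",im)
def down(yaw): # tool pointing down, tool y axis (jaw) at yaw+90deg, tool x at yaw
    return (R.from_euler('z',yaw)*R.from_quat([1,0,0,0])).as_quat()
E
python3 - <<'E'
from h import *
c=cap("scene"); crop(c,200,90,160,110,5,"sc1"); crop(c,200,190,110,90,7,"sc2")
c=cap("side"); crop(c,240,90,130,110,6,"si1"); crop(c,250,130,120,110,6,"si1b");crop(c,185,195,100,95,6,"si2")
E
```

```text
(no output)
```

View pics/sc1.png

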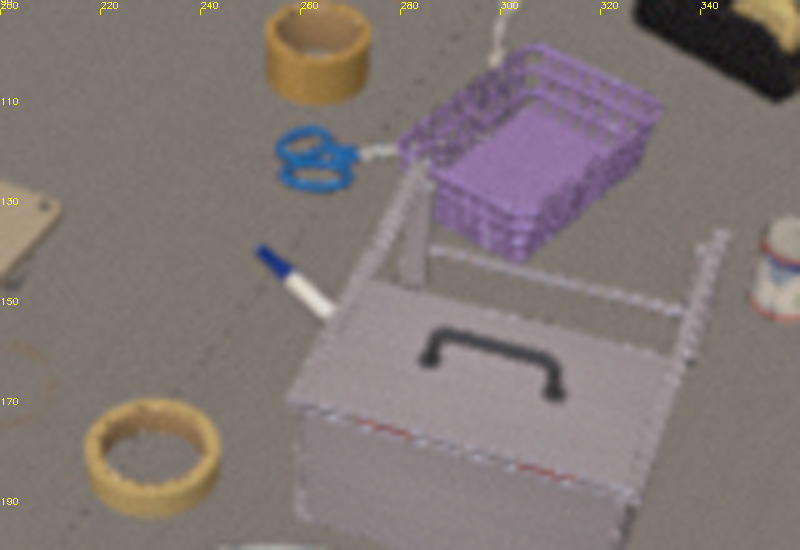

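View pics/sc2.png

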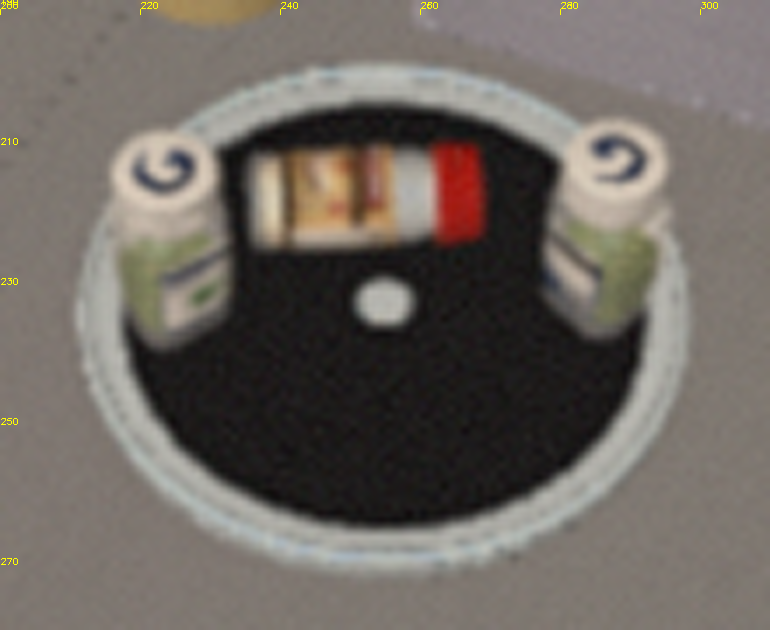

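View pics/si1.png

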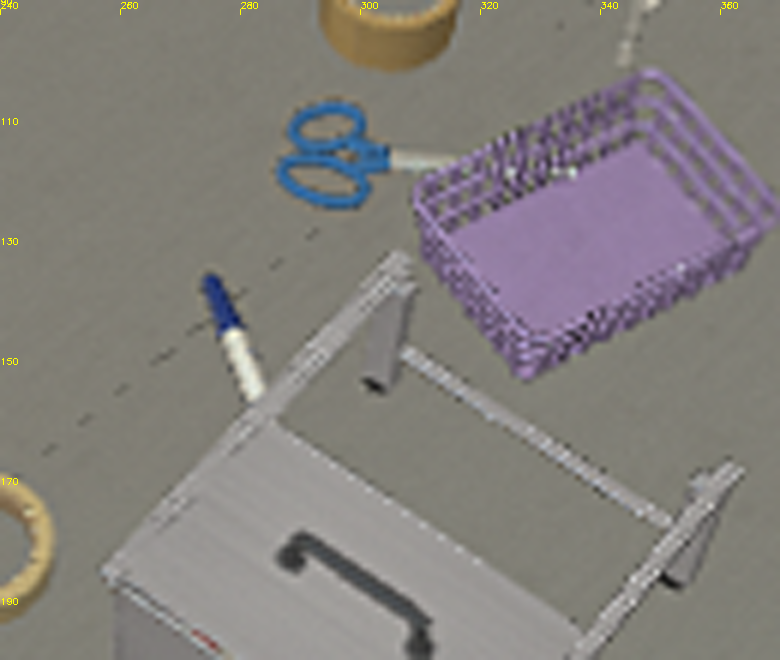

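View pics/si1b.png

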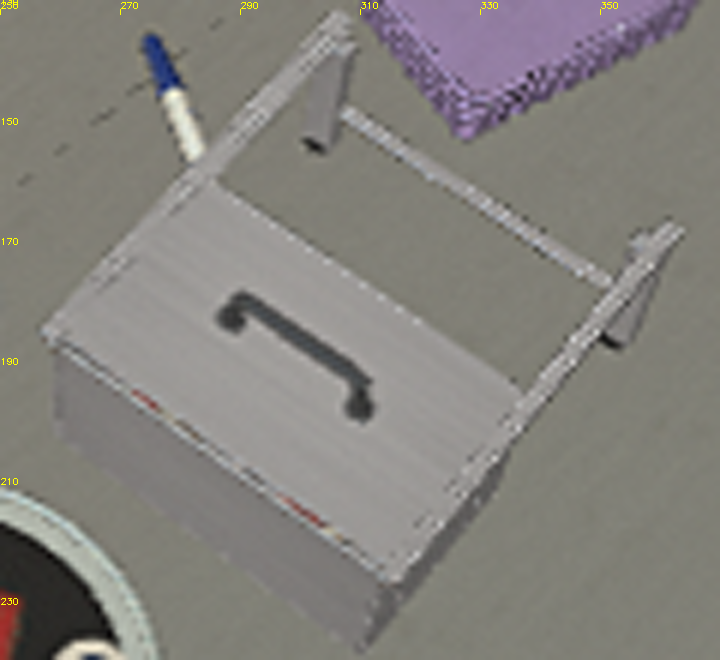

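View pics/si2.png

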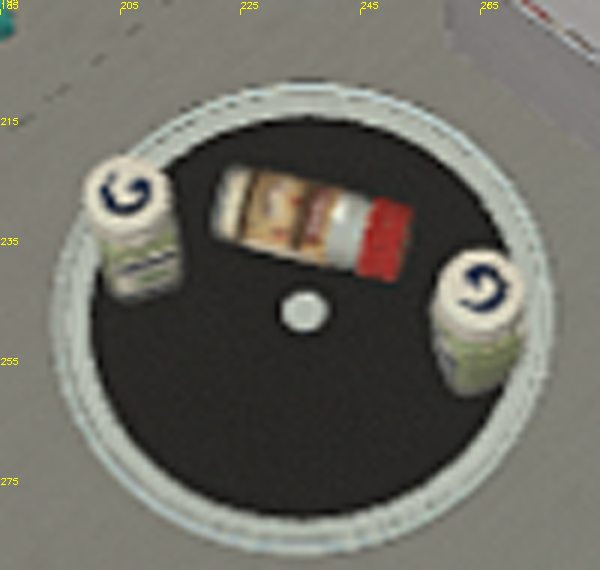

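```bash
python3 - <<'E'
from h import *
s=cap("scene"); d=cap("side")
def fit(obj,us,ud,x0):
    def f(p):
        M=R.from_euler('z',p[2]).as_matrix()
        P=np.array(obj)@M.T+[p[0],p[1],0]
        return np.r_[(proj(s,P)-us).ravel(),(proj(d,P)-ud).ravel()]
    r=least_squares(f,x0,loss='soft_l1'); print(r.x,np.round(r.fun.reshape(-1,2),1).tolist()); return r.x
box=[[-.124,-.072,.120],[.124,-.072,.120],[-.124,.215,.122],[.124,.215,.122],[-.034,0,.150],[.034,0,.150]]
us=[[258.2,170],[326,189],[284,122],[345.6,137],[288,156.4],[310.6,161.4]]
ud=[[258,185],[315.3,226.7],[307,132],[363.3,168.7],[290.5,179.5],[311,193.7]]
g=pix(d,[[300,185]],.12)[0]; print(g)
b=fit(box,us,ud,[g[0],g[1],0.5])
bu=[[280.4,119],[307,99],[332,111],[304,133]]; bd=[[309.2,121.7],[348.7,101.7],[369.7,127],[328,148.3]]
print(pix(s,bu,.063)[:,:2],pix(d,bd,.063)[:,:2])
print(pix(s,[[255,233.1]],.04),pix(d,[[235.8,247]],.04))
# jars: white cap tops z .034+.098
print("st",pix(s,[[223.6,214.5],[287.7,212.7]],.132),pix(d,[[206,227.2],[265,242.7]],.132))
print("emp bottom/cap",pix(s,[[236.5,218],[268.5,217.5]],.0565),pix(d,[[222,228],[252.5,234.5]],.0565))
E
```

```text
[ 0.52211568 -0.01237131  0.12      ]
[ 0.5349472  -0.03314305  0.10163089] [[-1.2, -0.7], [1.6, 0.4], [-0.6, -1.4], [0.8, -0.7], [1.1, -0.1], [-2.4, 0.1], [-1.3, -0.0], [0.5, 1.0], [-0.1, -0.5], [0.7, 0.3], [0.8, 1.7], [-3.3, -1.1]]
[[0.34725756 0.24300926]
 [0.39153328 0.42705339]
 [0.51771739 0.39653109]
 [0.46759538 0.20548285]] [[0.34112569 0.24458857]
 [0.38475325 0.43071076]
 [0.52023042 0.39353937]
 [0.47194307 0.20378265]]
[[ 0.50929547 -0.30714872  0.04      ]] [[ 0.50753863 -0.30342481  0.04      ]]
st [[ 0.42213751 -0.35015311  0.132     ]
 [ 0.59236147 -0.25276995  0.132     ]] [[ 0.41914713 -0.34769178  0.132     ]
 [ 0.58966635 -0.25038924  0.132     ]]
emp bottom/cap [[ 0.43366309 -0.29205037  0.0565    ]
 [ 0.5252311  -0.24164325  0.0565    ]] [[ 0.43001687 -0.2934262   0.0565    ]
 [ 0.5194119  -0.2364464   0.0565    ]]
```

```bash
python3 - <<'E'
from h import *
c=cap("wrist"); E=c["extrinsics"]; p=-E[:3,:3].T@E[:3,3]; o=manip.get_obs()
T=R.from_quat(o["eef_rot"]); print("cam in tool",T.inv().apply(p-o["tcp_pos"]), "cam z in tool",T.inv().apply(E[2,:3]))
for yaw in np.radians([31,211,-149,121,-59]):
    print(round(np.degrees(yaw)),manip.inverse_kinematics([.477,-.266,.25],down(yaw)))
a=.1016
for k in [0,90,180,270]:
    print(k,manip.inverse_kinematics([.535,-.033,.25],down(a+np.radians(k))))
E
```

```text
cam in tool [ 0.08470134 -0.00072547 -0.1412126 ] cam z in tool [-3.24965585e-01 -4.12034642e-04  9.45725753e-01]
31 [ 0.51942821  0.45773587 -0.09075196  1.78499301  0.05110434  0.9011323
 -0.6235078 ]
211 [ 1.10587422  0.65424694 -1.05893589  1.76891995  0.63551739  1.10578995
  1.94356895]
-149 [ 1.10587422  0.65424694 -1.05893589  1.76891995  0.63551739  1.10578995
  1.94356895]
121 [ 0.78573593  0.49278233 -0.48832785  1.77729815  0.27835638  0.94029392
  0.72212609]
-59 [ 0.21715612  0.47733156  0.35626646  1.79373807 -0.20489549  0.90677054
 -1.93676229]
0 [ 0.07352878  0.44327421 -0.09273907  1.81131714  0.05116435  0.88930828
 -1.51173566]
90 [ 0.30762286  0.47028201 -0.43610397  1.80461517  0.24303369  0.91965941
 -0.13367554]
180 [ 0.54556013  0.55108267 -0.81975522  1.79823817  0.47217564  1.00010487
  1.20902557]
270 [-0.24133615  0.46369411  0.36730135  1.82030816 -0.20729971  0.89521189
 -2.8191155 ]
```

```bash
python3 - <<'E'
from h import *
manip.move_pose([.50,-.28,.25],down(np.radians(31)))
c=cap("wrist","w1"); d=cap("side","s1"); o=manip.get_obs(); print(o["time_s"],o["tcp_pos"])
np.save("w1.npy",c,allow_pickle=True)
E
```

```text
2.3 [ 0.49927971 -0.28151202  0.24992543]
```

View pics/w1.png

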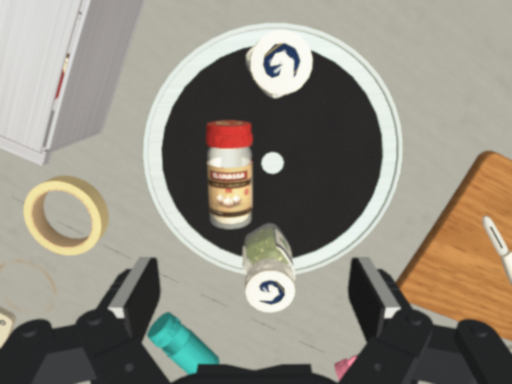

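```bash
python3 - <<'E'
from h import *
c=np.load("w1.npy",allow_pickle=True).item()
print(pix(c,[[229.5,128],[231.5,220]],.0565)); print(pix(c,[[272,162]],.04)); print(pix(c,[[280.5,62.5],[269.5,290]],.132))
im=c["pixels"].astype(int)
m=((im.max(2)<70)).astype(np.uint8)
# outer rim: sample radial edges of inner mat
cen=np.array([272,150.]); 
# rim light pixels extents
for z,r,name in [(.042,.141,"outer")]:
    def f(p):
        t=np.linspace(0,2*np.pi,100); P=np.c_[p[0]+r*np.cos(t),p[1]+r*np.sin(t),np.full(100,z)]
        return proj(c,P)
    for ctr in [(.5085,-.305),(.505,-.302)]:
        q=f(ctr); print(ctr,q.min(0),q.max(0))
E
```

```text
[[ 0.51759328 -0.2420844   0.0565    ]
 [ 0.43255222 -0.29300866  0.0565    ]]
[[ 0.5067883  -0.29934603  0.04      ]]
[[ 0.5903353  -0.24913399  0.132     ]
 [ 0.42121661 -0.3447127   0.132     ]]
(0.5085, -0.305) [145.53729844  20.25376855] [408.26473062 277.30401817]
(0.505, -0.302) [141.64554646  21.86072047] [404.12563561 278.33831113]
```

```bash
python3 - <<'E'
from h import *
u=np.array([np.cos(np.radians(31)),np.sin(np.radians(31))])
g=np.array([.475,-.267])+.033*u
q=down(np.radians(31))
manip.move_gripper(.060)
manip.movel([*g,.12],q); 
manip.movel([*g,.043],q,rate=.06); o=manip.get_obs(); print(o["force"],o["grip_width"])
c=cap("wrist","w2")
manip.move_gripper(0.03,squeeze=30); o=manip.get_obs(); print(o["force"],o["grip_width"])
c=cap("wrist","w3")
E
```

```text
[ 0.15296918 -0.59825447 -0.65839733] 0.059588308175156146
[-0.01510322  0.53509322  3.59172694] 0.04305726632968951
```

View pics/w3.png

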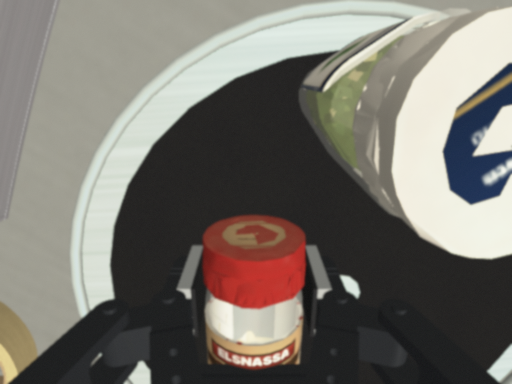

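```bash
python3 - <<'E'
from h import *
manip.movel([.503,-.25,.28],rate=.2)
print(manip.get_obs()["grip_width"])
th=np.radians(76.6)
manip.move_pose([.43,.31,.30],down(th))
o=manip.get_obs(); print(o["time_s"],o["tcp_pos"],o["joint_positions"])
c=cap("wrist","w4"); np.save("w4.npy",c,allow_pickle=True)
s=cap("scene"); crop(s,200,20,160,120,5,"s4")
E
```

```text
0.04322022187038729
8.9 [0.43099675 0.30860491 0.29978191] [-0.26244231  0.43043915 -0.59781118  1.74758238  0.27531107  1.048665
 -1.19329086]
```

View pics/w4.png

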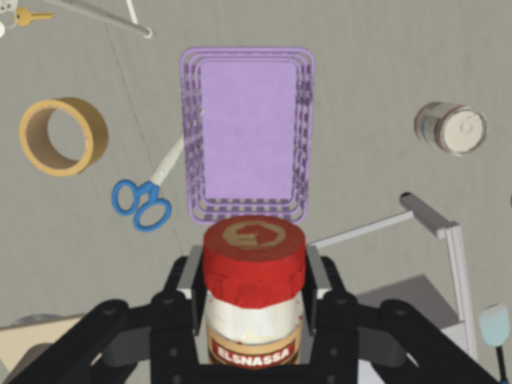

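View pics/s4.png

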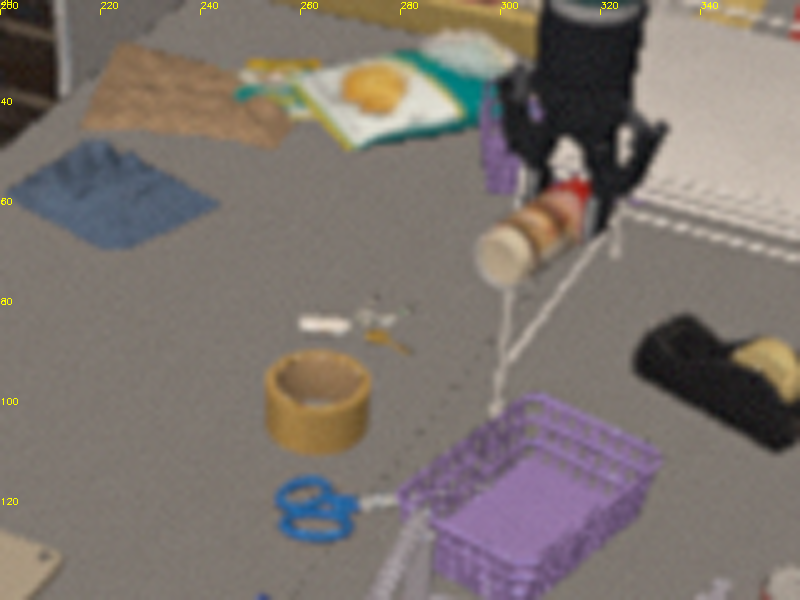

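```bash
python3 - <<'E'
from h import *
c=np.load("w4.npy",allow_pickle=True).item(); s=cap("scene"); d=cap("side")
k=pix(c,[[180,47],[315,47],[307,220],[189,220]],.063); print(k,k.mean(0))
print("leg",pix(s,[[299,103]],0),pix(d,[[346,98]],0), pix(c,[[150,33]],0))
k=pix(c,[[203,60],[296,60],[296,200],[203,200]],.003); print(k.mean(0), k)
E
```

```text
[[0.3830243  0.43900048 0.063     ]
 [0.52102496 0.4058464  0.063     ]
 [0.47600449 0.21354989 0.063     ]
 [0.33529457 0.24713554 0.063     ]] [0.42883708 0.32638308 0.063     ]
leg [[0.34330302 0.46770427 0.        ]] [[0.33956125 0.48584853 0.        ]] [[ 3.40512570e-01  4.71826470e-01 -5.55111512e-17]]
[0.42929347 0.32279452 0.003     ] [[0.39540206 0.4251165  0.003     ]
 [0.50642439 0.39850262 0.003     ]
 [0.47049866 0.21877123 0.003     ]
 [0.34484879 0.2487877  0.003     ]]
```

```bash
python3 - <<'E'
from h import *
d=cap("side"); crop(d,300,0,130,130,6,"s5")
d=cap("scene"); crop(d,270,0,130,130,6,"s6")
E
```

```text
(no output)
```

View pics/s5.png

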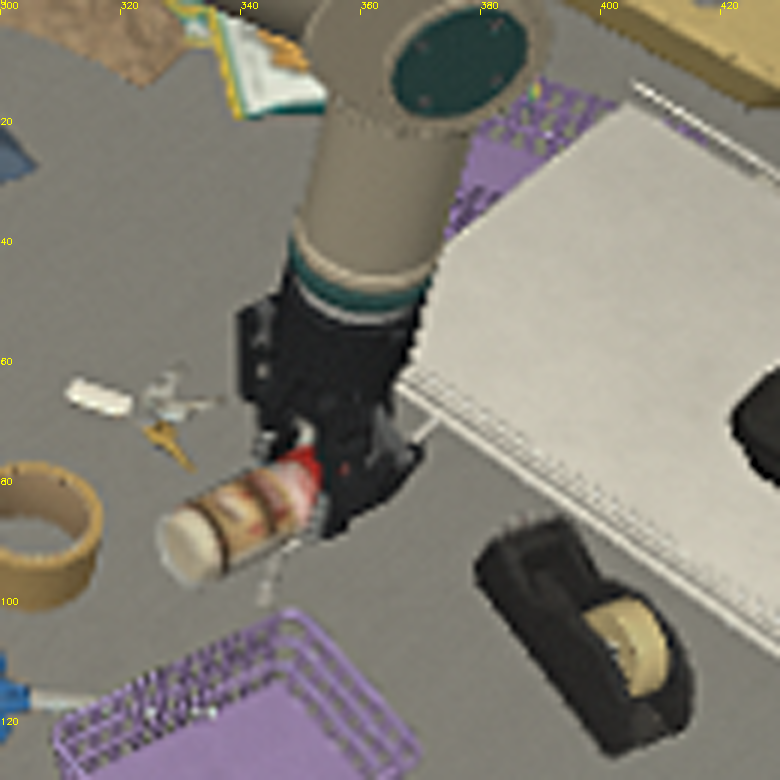

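View pics/s6.png

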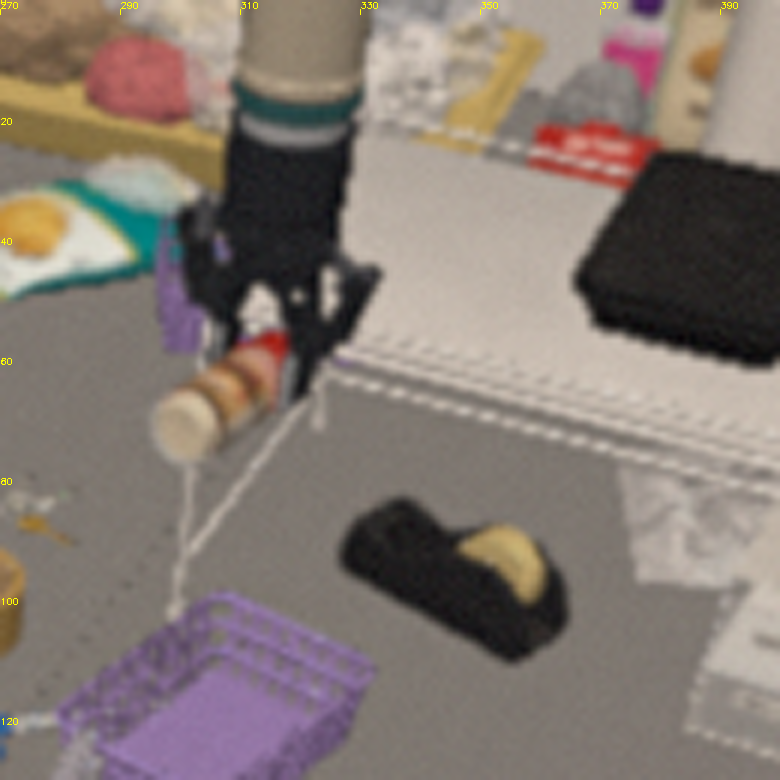

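```bash
python3 - <<'E'
from h import *
s=cap("scene");d=cap("side")
for z in (.2,.22,.25,.28,.3,.35): print(z,proj(s,[.342,.472,z]),proj(d,[.342,.472,z]), pix(s,[[455,147],[303,66],[478,85]],z)[:,:2].tolist())
im=cv2.imread("pics/scene0.png")[0:160,280:500]; cv2.imwrite("pics/c7.png",cv2.resize(im,None,fx=3.5,fy=3.5))
print(pix(s,[[456,148]],0))
E
```

```text
0.2 [[303.69992947  63.17802566]] [[353.35413435  66.26515421]] [[0.9944118916420548, 0.2167515726294853], [0.3479730066035238, 0.4495910253280242], [1.0210511435770018, 0.6525541807602455]]
0.22 [[304.20404915  58.8792243 ]] [[354.34598581  62.52255751]] [[0.9909862059994468, 0.1894503918686925], [0.35902386929457675, 0.4170755672875279], [1.0170288904519382, 0.6154935042968321]]
0.25 [[304.97687064  52.28970655]] [[355.86726912  56.77434054]] [[0.9858476775355347, 0.14849862072750364], [0.37560016333115614, 0.3683023802267831], [1.010995510764343, 0.5599024896017122]]
0.28 [[305.77038038  45.52453891]] [[357.43002177  50.85933929]] [[0.9807091490716228, 0.10754684958631477], [0.3921764573677356, 0.31952919316603823], [1.0049621310767476, 0.5043114749065924]]
0.3 [[306.3112974   40.91331766]] [[358.49561555  46.82012656]] [[0.9772834634290148, 0.0802456688255222], [0.40322732005878853, 0.28701373512554174], [1.0009398779516838, 0.46725079844317907]]
0.35 [[307.70721225  29.01502023]] [[361.24601177  36.37178498]] [[0.9687192493224948, 0.01199271692354098], [0.4308544767864208, 0.2057250900243004], [0.990884245139025, 0.3745991072846462]]
[[1.03325387 0.48523501 0.        ]]
```

View pics/c7.png

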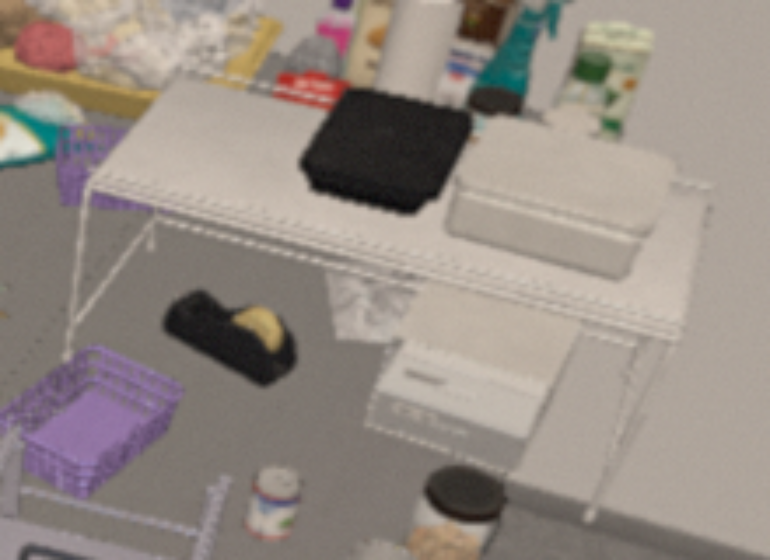

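```bash
python3 - <<'E'
from h import *
q=down(np.radians(76.6))
p=[.4313,.3327]
manip.movel([*p,.28],q,rate=.15)
manip.movel([*p,.09],q,rate=.15)
c=cap("wrist","w8")
manip.movel([*p,.017],q,rate=.05); o=manip.get_obs(); print(o["force"],o["time_s"])
manip.move_gripper(.065); print(manip.get_obs()["force"])
manip.movel([*p,.28],rate=.2)
c=cap("wrist","w9"); d=cap("side"); crop(d,290,80,100,80,7,"s9"); print(manip.get_obs()["time_s"])
E
```

```text
[ 0.12683315 -0.0296504  -1.02622459] 12.725
[ 0.80184601 -0.62917714  0.22931237]
14.6333
```

View pics/w9.png

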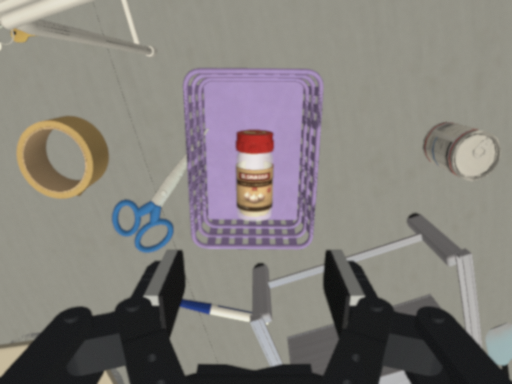

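View pics/s9.png

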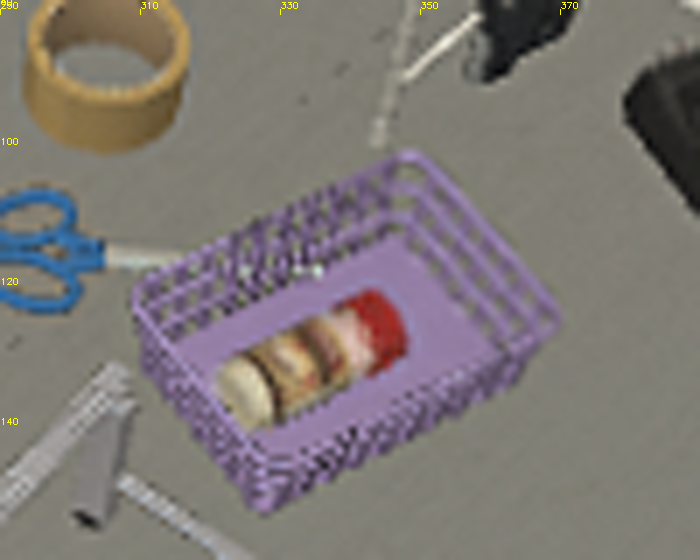

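The wrist view puts the empty at (255,173), inside the basket. Next is the cover, starting with a close look at the box.

```bash
python3 - <<'E'
from h import *
a=.1016
manip.move_pose([.50,-.03,.30],down(a))
c=cap("wrist","w10"); np.save("w10.npy",c,allow_pickle=True); print(manip.get_obs()["time_s"])
crop(c,60,0,400,290,2,"w10c")
E
```

```text
16.0667
```

View pics/w10c.png

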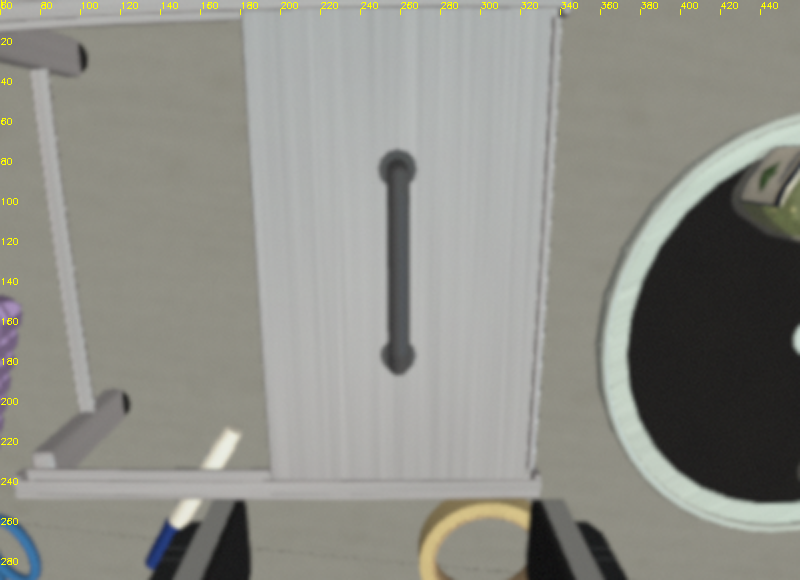

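```bash
python3 - <<'E'
from h import *
c=np.load("w10.npy",allow_pickle=True).item()
k=pix(c,[[258.5,82],[259,180]],.147); print(k,k.mean(0),np.arctan2(*(k[0]-k[1])[[1,0]]))
k=pix(c,[[182,8],[195,237]],.117); print(k,np.arctan2(*(k[0]-k[1])[[1,0]]))
k2=pix(c,[[335.5,8],[327,235]],.115); print(k2,np.arctan2(*(k2[0]-k2[1])[[1,0]])); print((k.mean(0)+k2.mean(0))/2)
k=pix(c,[[70,247.5],[328,249]],.122); print(k,np.arctan2(*(k[0]-k[1])[[1,0]])-np.pi/2)
E
```

```text
[[ 0.58036941 -0.02231527  0.147     ]
 [ 0.49509104 -0.03230834  0.147     ]] [ 0.53773022 -0.02731181  0.147     ] 0.11664987807990262
[[0.63615284 0.0512216  0.117     ]
 [0.41518892 0.02734309 0.117     ]] 0.10764744966126445
[[ 0.65113123 -0.08339865  0.115     ]
 [ 0.43182854 -0.11355656  0.115     ]] 0.1366601449992143
[ 0.53357538 -0.02959763  0.116     ]
[[ 0.38869507  0.16380714  0.122     ]
 [ 0.41878918 -0.11562938  0.122     ]] 0.10728219981350184
```

```bash
python3 - <<'E'
from h import *
a=.106; q=down(a); y=np.array([-np.sin(a),np.cos(a)])
p=np.array([.537,-.028])
manip.movel([*p,.20],q,rate=.2)
manip.movel([*p,.130],q,rate=.08); print(manip.get_obs()["force"])
manip.move_gripper(0.0,squeeze=40); o=manip.get_obs(); print(o["force"],o["grip_width"],o["tcp_pos"])
for s in (.02,.136):
    manip.movel([*(p+s*y),.130],q,rate=.06); o=manip.get_obs(); print(o["force"],o["tcp_pos"],o["grip_width"])
manip.pause(.3); print(manip.get_obs()["force"],manip.get_obs()["time_s"])
manip.move_gripper(.05); 
manip.movel([*(p+.136*y),.28],rate=.2)
c=cap("side","s11"); c=cap("wrist","w11")
E
```

```text
[ 0.28928811 -0.10228597 -0.73642146]
[-0.5690029  -0.54536876  3.31864179] 0.008670724460810368 [ 0.53712813 -0.0280749   0.13028754]
[-1.00981216  2.63975489  4.67058162] [ 0.53508462 -0.00658068  0.13024481] 0.008030388060858698
[ 0.16171249 -4.92770941  7.0907427 ] [0.52298334 0.10582774 0.13027591] 0.008421629852903116
[ 1.11535551 -3.75342101  6.5548041 ] 21.1917
```

View pics/s11.png

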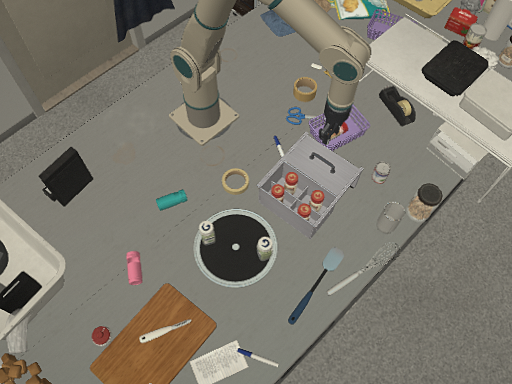

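View pics/w11.png

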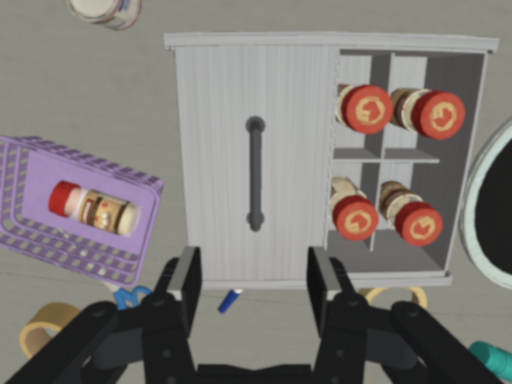

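```bash
python3 - <<'E'
from h import *
a=.106; y=np.array([-np.sin(a),np.cos(a),0])
c=cap("wrist"); np.save("w11.npy",c,allow_pickle=True)
k=pix(c,[[255,120],[255.5,222]],.147); print(k,k.mean(0),"travel",(k.mean(0)-[.537,-.028,.147])@y)
# caps tops z=.109
u=[[366,109],[440,115],[355,217],[418,223]]
k=pix(c,u,.109)[:,:2]; print(k)
X=np.array([np.cos(a),np.sin(a)]); o=np.array([.536,-.030]); print("box coords",np.c_[(k-o)@X,(k-o)@y[:2]])
crop(c,310,30,200,260,3,"w11c")
E
```

```text
[[0.5723332  0.11236557 0.147     ]
 [0.4837528  0.10219121 0.147     ]] [0.528043   0.10727839 0.147     ] travel 0.13546677245990113
[[ 0.58904962  0.01233656]
 [ 0.59256933 -0.05877955]
 [ 0.48282311  0.00079571]
 [ 0.48302273 -0.06653923]]
box coords [[ 0.05723114  0.0364862 ]
 [ 0.0532069  -0.03460315]
 [-0.04962018  0.03624906]
 [-0.05654583 -0.03072906]]
```

View pics/w11c.png

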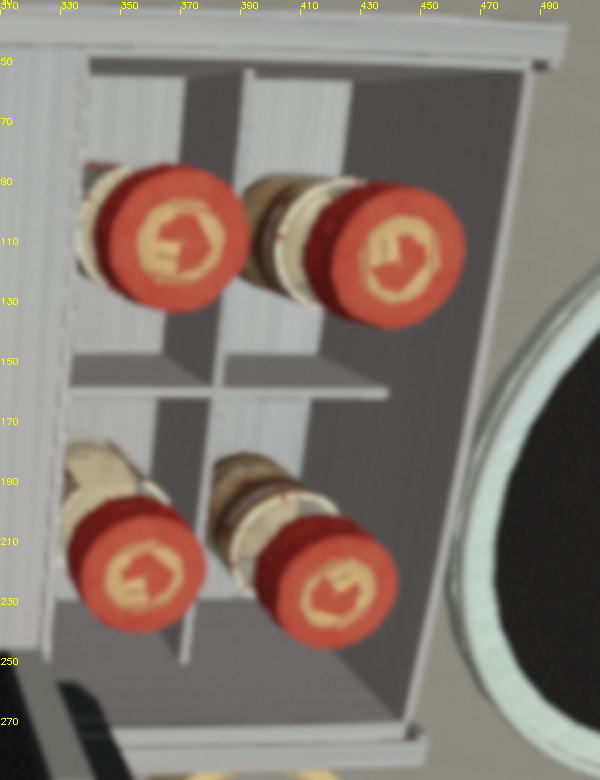

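```bash
cat >> h.py <<'E'
A=.106; C=np.array([.507,-.302])
def pickjar(p):
    q=down(A+np.pi/2)
    manip.move_gripper(.064)
    manip.move_pose([*p,.23],q)
    manip.movel([*p,.14],q,rate=.2)
    manip.movel([*p,.068],q,rate=.08); o=manip.get_obs(); print("pick",o["force"],o["tcp_pos"])
    if np.abs(o["force"]).max()>8: print("ABORT force"); return
    manip.move_gripper(.03,squeeze=40); o=manip.get_obs(); print("grip",o["force"],o["grip_width"])
    manip.movel([*p,.25],rate=.15); o=manip.get_obs(); print("lifted",o["force"],o["grip_width"],o["time_s"])
def placejar(th,r=.088,yaw=None):
    th=np.radians(th); p=C+r*np.array([np.cos(th),np.sin(th)])
    if yaw is None:
        yaw=th+np.pi/2; yaw=(yaw+np.pi/4)%np.pi-np.pi/4   # (-45,135)
    q=down(yaw)
    manip.move_pose([*p,.25],q)
    manip.movel([*p,.125],q,rate=.2)
    manip.movel([*p,.1005],q,rate=.04); o=manip.get_obs(); print("place",o["force"],o["tcp_pos"])
    manip.move_gripper(.060); print("rel",manip.get_obs()["force"])
    manip.movel([*p,.25],rate=.15); print(manip.get_obs()["time_s"])
E
python3 - <<'E'
from h import *
c=np.load("w11.npy",allow_pickle=True).item()
k=pix(c,[[440,116],[369.7,109.3],[420.7,225],[357.3,219]],.109)[:,:2]; print(k.tolist())
X=np.array([np.cos(A),np.sin(A)]); Y=np.array([-X[1],X[0]]); o=np.array([.536,-.030]); print("box coords",np.c_[(k-o)@X,(k-o)@Y])
np.save("jars.npy",k)
manip.move_pose([.53,-.04,.28],down(A+np.pi/2))
c=cap("wrist","w12"); np.save("w12.npy",c,allow_pickle=True)
E
```

```text
[[0.591670018571149, -0.059028252612459586], [0.5892030581212884, 0.008872363036064965], [0.4811014631939047, -0.07006916795179666], [0.4809021611317768, -0.0020210159056033433]]
box coords [[ 0.05228632 -0.0347553 ]
 [ 0.0570172   0.03302521]
 [-0.05882979 -0.03403592]
 [-0.05182837  0.03365139]]
```

View pics/w12.png

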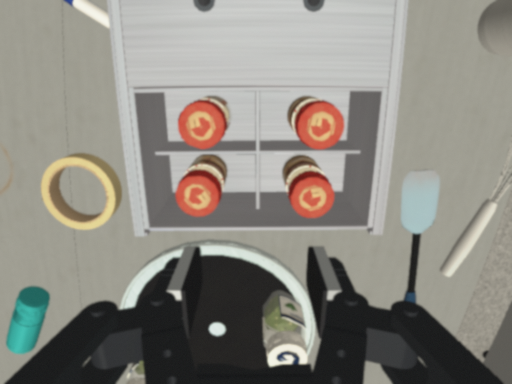

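```bash
python3 - <<'E'
from h import *
c=np.load("w12.npy",allow_pickle=True).item(); k0=np.load("jars.npy")
k=pix(c,[[312,195],[320.5,126],[199,194],[202.5,124]],.109)[:,:2]; print(k-k0)
J=(k+k0)/2; np.save("jars.npy",J); print(J)
pickjar(J[0])
c=cap("wrist","w13")
E
```

```text
[[-9.30898890e-04 -7.65519689e-05]
 [-1.51091817e-03 -3.01661191e-04]
 [-1.10326678e-03  4.52166039e-06]
 [-1.63281919e-03  5.99912805e-04]]
[[ 0.59120457 -0.05906653]
 [ 0.5884476   0.00872153]
 [ 0.48054983 -0.07006691]
 [ 0.48008575 -0.00172106]]
pick [-10.72136468  -0.72221162  21.6495752 ] [ 0.59062294 -0.05910678  0.07016857]
ABORT force
```

View pics/w13.png

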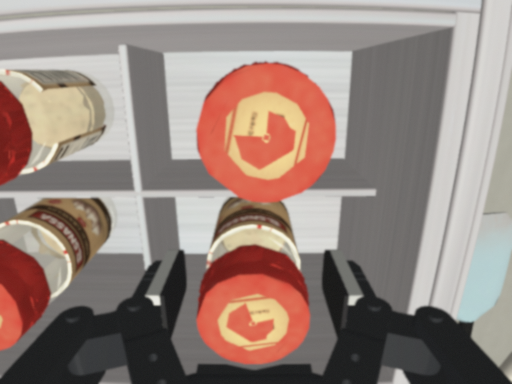

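```bash
sed -i 's/movel(\[\*p,.068\],q,rate=.08)/movel([*p,.080],q,rate=.06)/; s/manip.move_gripper(.064)/manip.move_gripper(.060)/; s/\.1005\]/.1125]/; s/\[\*p,.125\],q,rate=.2/[*p,.135],q,rate=.2/' h.py; python3 - <<'E'
from h import *
J=np.load("jars.npy")
manip.movel([*J[0],.10],down(A+np.pi/2),rate=.05); print(manip.get_obs()["force"])
manip.move_gripper(.06)
pickjar(J[0])
c=cap("wrist","w14")
E
```

```text
[0.86438306 0.3711041  0.70648655]
pick [ 0.33273177 -0.21462543 -0.97896881] [ 0.59157554 -0.05901794  0.08037027]
grip [-0.96666413 -0.24408642  5.19942976] 0.04315186748909091
lifted [-0.93576056  1.10370648 -0.71029079] 0.043507593975591674 31.775
```

View pics/w14.png

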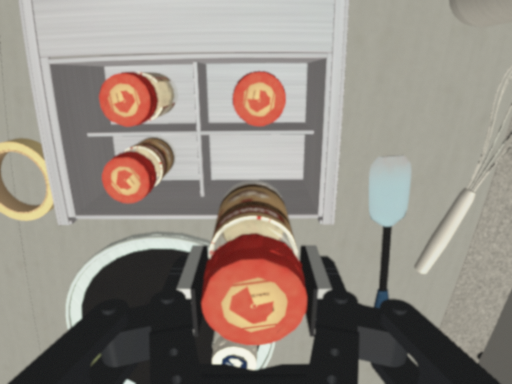

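```bash
python3 - <<'E'
from h import *
placejar(330)
c=cap("wrist","w15")
s=cap("side"); crop(s,185,185,110,105,6,"s15")
E
```

```text
place [ 0.21465108 -0.1728566  -1.06920149] [ 0.58324432 -0.34598088  0.112321  ]
rel [ 0.17863578 -1.90624675  0.19859153]
35.7417
```

View pics/w15.png

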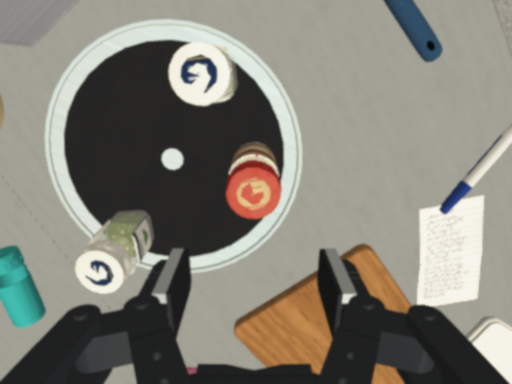

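View pics/s15.png

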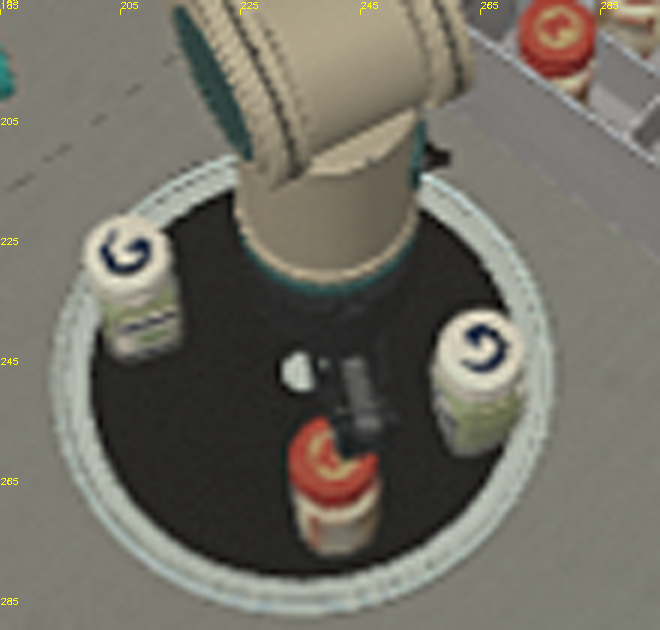

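```bash
python3 - <<'E'
from h import *
J=np.load("jars.npy")
pickjar(J[1])
placejar(270)
c=cap("wrist","w16")
E
```

```text
pick [ 0.46038729 -0.68633914  0.38081184] [0.58878826 0.0088093  0.08036067]
grip [-0.52923108 -0.16195582  3.51786206] 0.04343580672696635
lifted [-0.41846384 -0.23578711 -0.97076061] 0.043562106095717076 40.7083
place [ 0.44989343  0.00319338 -1.76092457] [ 0.50698976 -0.39000219  0.11236476]
rel [ 0.80987495  0.75298585 -0.81393403]
45.025
```

View pics/w16.png

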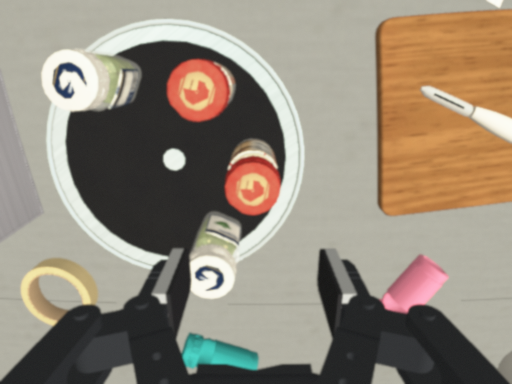

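Four jars now stand on the disc, and it hasn't turned. On to the last two.

```bash
python3 - <<'E'
from h import *
J=np.load("jars.npy")
pickjar(J[2])
placejar(148)
c=cap("wrist","w17")
E
```

```text
pick [ 0.02161824 -0.88653628  0.21919158] [ 0.48082252 -0.07005262  0.08027056]
grip [-1.25442601 -0.29423255  5.44107082] 0.04339709836434363
lifted [-0.09019117  0.61046512 -1.59442507] 0.04344216058742776 49.8333
place [-0.07529931  0.08595884 -1.51366317] [ 0.43241111 -0.25530294  0.11241365]
rel [0.32765932 0.40619261 0.42069574]
53.4417
```

View pics/w17.png

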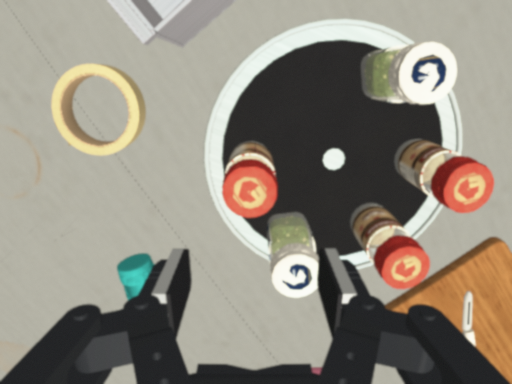

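```bash
python3 - <<'E'
from h import *
J=np.load("jars.npy")
pickjar(J[3])
placejar(90)
c=cap("wrist","w18")
# look at the cover
manip.move_pose([.50,.09,.28],down(A))
c=cap("wrist","w19"); np.save("w19.npy",c,allow_pickle=True)
E
```

```text
pick [-0.67870108  0.40482512 -0.20368349] [ 0.48036068 -0.00164726  0.08026163]
grip [-0.62866881 -1.06603972  5.16721734] 0.04365481808893264
lifted [-0.07783864  0.42049198 -1.41358116] 0.043463815498382435 58.0417
place [ 0.13927962  1.04406577 -1.57779041] [ 0.50699695 -0.21396996  0.11240091]
rel [ 0.94711103  0.01455573 -0.04428427]
61.8083
```

View pics/w18.png

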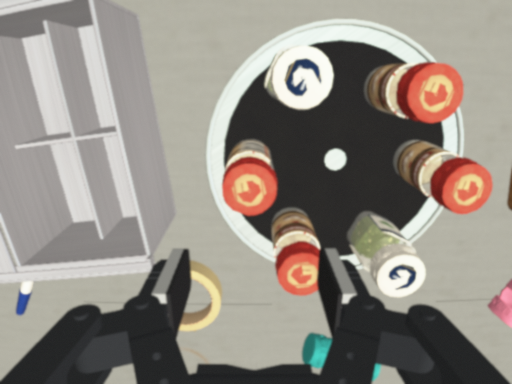

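View pics/w19.png

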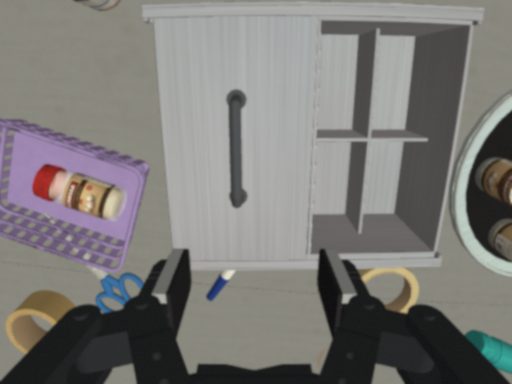

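```bash
python3 - <<'E'
from h import *
q=down(A); y=np.array([-np.sin(A),np.cos(A)]); p=np.array([.537,-.028])
b=p+.1347*y
manip.move_gripper(.05)
manip.movel([*b,.20],q,rate=.2)
manip.movel([*b,.130],q,rate=.08); print(manip.get_obs()["force"])
manip.move_gripper(0.0,squeeze=40); o=manip.get_obs(); print(o["force"],o["grip_width"],o["tcp_pos"])
for s in (.1,.015,-.0005):
    manip.movel([*(p+s*y),.130],q,rate=.06); o=manip.get_obs(); print(o["force"],o["tcp_pos"],o["grip_width"])
manip.pause(.3); print(manip.get_obs()["force"],manip.get_obs()["time_s"])
manip.move_gripper(.05)
manip.movel([*p,.30],rate=.15)
manip.move_pose([.50,-.03,.30],down(A))
c=cap("wrist","w20"); crop(c,60,0,400,290,2,"w20c"); np.save("w20.npy",c,allow_pickle=True)
E
```

```text
[ 0.15074434 -0.36592062 -0.3910988 ]
[ 0.19186589 -0.23574442  3.33711189] 0.008065028697753412 [0.52297113 0.10594892 0.1304202 ]
[-0.06402215  1.93165245  5.86657952] [0.52721858 0.06999972 0.13039757] 0.007940568377542786
[-0.4764474   3.29793881  6.30087793] [ 0.53576462 -0.01352748  0.13039164] 0.008437925485115492
[0.09598941 1.43639785 6.0098836 ] [ 0.53748357 -0.03036053  0.13038594] 0.008145961654644172
[-0.92696061  0.76761926  5.23110658] 68.3917
```

View pics/w20c.png

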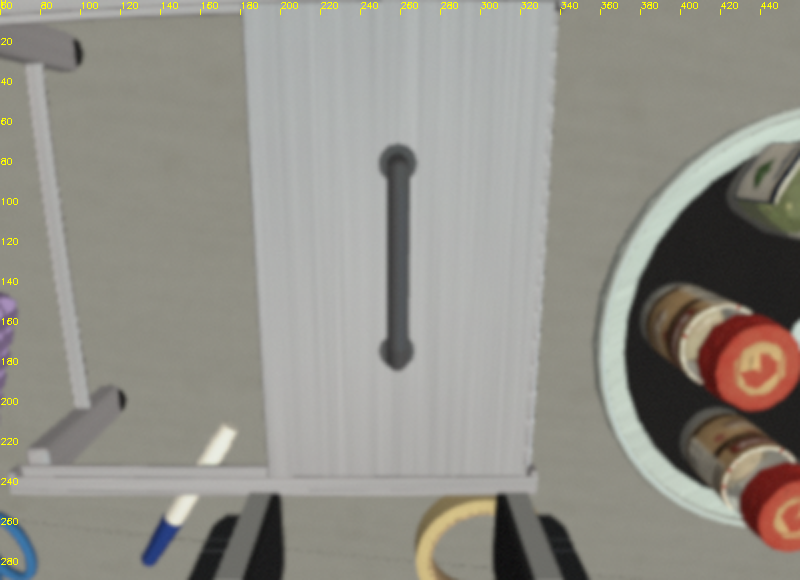

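```bash
python3 - <<'E'
from h import *
q=down(A); y=np.array([-np.sin(A),np.cos(A)]); p=np.array([.537,-.028])-.002*y
manip.movel([*p,.20],q,rate=.2)
manip.movel([*p,.130],q,rate=.1)
manip.move_gripper(0.0,squeeze=40); o=manip.get_obs(); print(o["force"],o["grip_width"],o["tcp_pos"])
for i in range(1,9):
    manip.movel([*(p-.001*i*y),.130],q,rate=.03); o=manip.get_obs(); f=o["force"][:2]@y; print(i,f.round(2),((o["tcp_pos"][:2]-[.537,-.028])@y).round(4))
    if f>9: break
manip.move_gripper(.05)
manip.movel([*p,.30],rate=.15)
manip.move_pose([.50,-.03,.30],down(A))
c=cap("wrist","w21"); crop(c,60,0,400,290,2,"w21c"); np.save("w21.npy",c,allow_pickle=True)
print(manip.get_obs()["time_s"])
E
```

```text
[-0.80841154 -0.4508731   5.35008012] 0.008654938076006076 [ 0.53752237 -0.0300536   0.13053756]
1 1.68 -0.0021
2 3.34 -0.0023
3 4.98 -0.0029
4 5.45 -0.0031
5 6.73 -0.0034
6 7.94 -0.0038
7 9.18 -0.0038
76.2917
```

View pics/w21c.png

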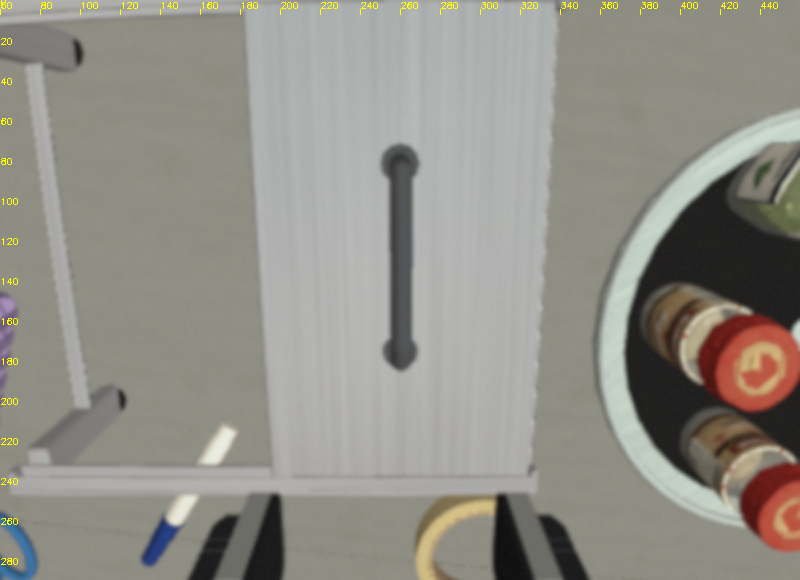

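```bash
python3 - <<'E'
from h import *
manip.goto_joints([1.268,.628,.038,1.517,-.027,.996,-.02])
s=cap("scene"); crop(s,190,90,170,190,3,"s30"); d=cap("side","s31"); crop(d,180,90,200,200,3,"s32"); print(manip.get_obs()["time_s"],manip.get_obs()["force"])
E
```

```text
78.8667 [-0.29381156 -0.81165811 -0.76415887]
```

View pics/s30.png

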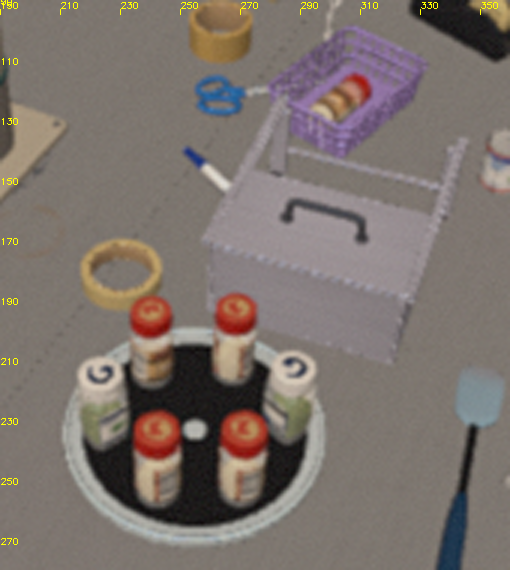

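View pics/s32.png

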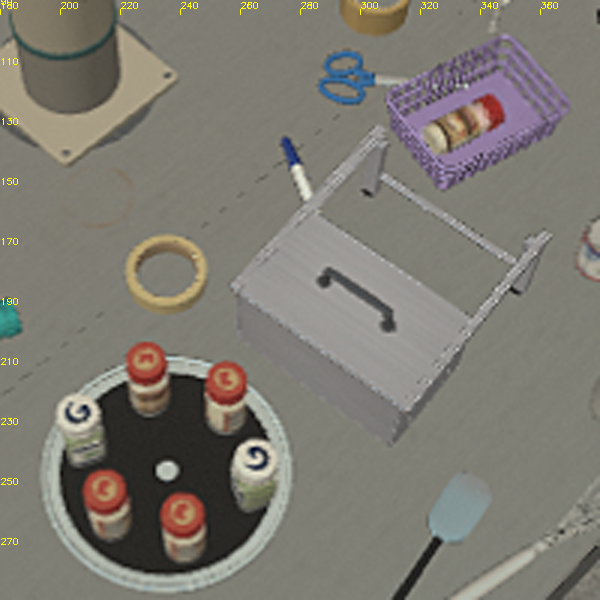

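```bash
python3 - <<'E'
from station import manip
manip.pause(.5); manip.job_done(); print(manip.get_obs()["time_s"])
E
```

```text
the job is handed in; nothing more can be done
the job is handed in; nothing more can be done
```

The job is done and handed in at about 80 s of the 210 s allowed; the interface reports no verdict.

- **Empty jar:** there was one, and it now lies in the purple basket. The last pictures show it inside the walls with the basket flat.
- **Cover open:** I slid it to about 135 mm by my measurement (128 mm needed). All four pockets held a jar.
- **Full jars:** all four stand upright on the disc about 88 mm from the spindle. The two white-capped jars stayed where they were, about 98 mm out. The last scene and side pictures show all six upright.
- **Cover shut:** I pushed it back until the force rose steadily to about 9 N, so it is against the end stop. It rests 2 to 4 mm further in than where it started. That puts it inside the 8 mm limit only if the stop is at y = 0 as described; I did not measure its absolute position that closely.

**One contact:** on the first try at a box jar the gripper touched something, probably the runner lip, with about 24 N (limit 40 N). I backed off and gripped all four jars by their caps instead, with no further contact.

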